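# Hot-air pen from its stand to over the control board

## Task

Hot air is about to be used on the control board. First slide the blue cover of the small-parts box fully home, so that nothing gets blown about; then take the hot-air pen by its green handle, draw it out of its sloping holster and hold it upright, nozzle straight down, about 4 cm above the middle of the big square black module on the board, without the pen ever touching the board or its vice. Finish like that, still holding the pen in place, and leave the yellow tape roll, the jar and the screwdriver where they are.

Things in the scene. Friction and masses are not known exactly. Their poses are not given: they have to be found in the camera images.
- cover (a joint): How far the blue slide cover of the grey small-parts box stands open, in m: 0 = fully home (the box is shut), up to 0.088 = open. It slides level along the box's length; opening moves it out over the box's low end, along -x of tray. It stays where it is left; friction about 1.5 N plus light damping; its stop at 0 is rigid.
- cover_grip (a point): Centre of the black grip bar that stands up from the blue cover (bar 12 mm thick along the slide, 44 mm long across it, its top 11 mm above this point, the cover's upper face 11 mm below it). Moves with the cover; same axes as tray.
- tray: Grey small-parts box, fixed to the bench, 130 (its x) x 90 (its y) x 40 mm high, origin at the centre of its underside on the bench. Cover of 122 x 80 mm, upper face 36 mm above the bench.
- pen_handle (a point): Centre of the round green handle of the cordless hot-air pen: handle 30 mm across, 124 mm long, plus a 10 mm long black cap (27 mm across) on its end; the butt is 71 mm from here along own +z. Own z runs along the pen from nozzle to butt. From 62 mm along -z come a black collar 40 mm across, 8 mm long, then a steel heater tube 22 mm across, then the nozzle.
- pen_tip (a point): Nozzle end of the pen, on its axis, 165 mm from pen_handle along -z; nozzle 10 mm across. Own z points from here to the butt. The pen is 236 mm long, weighs about 0.2 kg and balances about 130 mm from here.
- stand: Pen stand, fixed to the bench: dark base plate 150 (its x) x 100 (its y) x 12 mm with a steel sleeve sloping at 45 degrees, in which the pen is parked nozzle down; the handle rises towards -x of the stand. Origin at the middle of the underside, on the bench.
- holster_mouth (a point): Centre of the upper mouth of the sloping steel sleeve (34 mm across outside, 26 mm inside, 62 mm long, running down from here at 45 degrees towards +x of the stand). The pen's collar rests on it, 95 mm from the nozzle end; the pen is loose in it by about 2 mm. The pen is clear of the sleeve after being drawn 95 mm along its own axis.
- module_top (a point): Centre of the upper face of the big square black module (36 x 36 mm) on the green control board, 32 mm above the bench.
- board: Green control board 110 (its x) x 90 (its y) mm held 25 mm above the bench in a low dark vice (130 mm over all along y) that belongs to it, fixed; tallest part 39 mm above the bench. Origin on the bench under the board's middle.
- tape: Roll of yellow tape lying flat, 94 mm across, 24 mm high; origin at the centre of its underside. Bystander.
- jar: Small jar, 42 mm across, 42 mm high; origin at the centre of its underside. Bystander.
- driver: Screwdriver with an orange handle lying on the bench, 170 mm long along its x; origin under its middle. Bystander.
Not all that is in view belongs to the job. What is shaped like the tray but pink or white is not meant. There is more than one size of the stand; the job needs the larger.

How it is judged:
On the way, in this order (a step that is already met when the one before it is completed fails the run):
1. the cover is fully home (value of joint cover below 0.004 m), for 0.2 s.
2. the pen is drawn clear of its holster (distance between pen_handle and holster_mouth above 0.16 m and contact force between pen and stand below 0.2 N), for 0.1 s.
At the end, for the whole second after the job is handed in: The cover is within 5 mm of fully home; the pen is held in the fingers by its handle and by nothing else, at rest, its axis within 0.2 rad (11 degrees) of vertical with the nozzle down, the nozzle end over the module (within 18 mm of its centre, seen from above) and 20 to 65 mm above its upper face (value of joint cover below 0.005 m and angle between pen_tip's own z axis and vertical below 0.2 rad and horizontal distance between pen_tip and module_top below 0.018 m and z of pen_tip in the frame of module_top between 0.02 and 0.065 m and z of the grasp point in the frame of pen_handle above -0.062 m and contact force between the fingers and pen above 1 N and contact force between pen and board below 0.2 N and contact force between pen and stand below 0.2 N and contact force between pen and tray below 0.2 N and linear speed of pen below 0.03 m/s); the arm keeps its last pose, push and grip.
It fails at once if the pen touches the control board or its vice (contact force between pen and board above 0.5 N).
It fails at once if a bystander (tape roll, jar, screwdriver) is shifted by more than 25 mm (distance of any of tape, jar, driver from where it was at the start of the episode above 0.025 m).
It also fails if it takes over 54 s, if anything falls off the work surface, if the arm or the gripper's body presses on something with over 40 N, if the wrist force passes 120 N, or if a joint passes its speed limit or range.

## Robot

A 6-joint arm with a two-finger parallel gripper is mounted at the origin on the work surface. World frame = base frame: x ahead of the robot, y to its left, z up, the work surface at z = 0. Lengths are in m, angles in rad, forces in N, time in s.
With the tool pointing down it reaches from about 0.375 to 0.975 m from the base axis. Payload 3.8 kg.
Tool frame: the origin (TCP) lies midway between the tips of the shut fingers; the grasp point (between the pads) lies 19 mm behind it; z points along the fingers, y is the direction in which the jaws open and shut (so a half turn about z gives the same grasp; the last joint's range is limited). The gripper opens to 85 mm and grips with 20 to 120 N. Pads are 22 mm wide; open, the fingers measure 114 mm over their backs; the gripper's body (76 mm by 85 mm) begins 54 mm behind the grasp point. The pads swing forward as they close: fully open they stand 13 mm farther back than shut.
Start: joints at [1.158, 0.264, 1.604, -0, 1.274, -0.037], TCP at [0.248, 0.628, 0.231] pointing down, gripper open.
Joint ranges: [-2.63, 2.63], [-0.94, 2.18], [0.31, 2.57], [-1.31, 4.45], [0, 2.66], [-2.55, 2.55]. Speed limits (rad/s): [2.57, 2.57, 3.14, 3.14, 3.14, 3.14].

## Interface

Orientations are given as a rotation vector (axis times angle).
In Python, from workcell import bot gives the robot as it stands. The module is installed in compiled form; this text tells all that it offers.
- The arm moves only by the tool play_rows, never from a script. Its argument "series" is a list of rows, each an object with "translation": the shift along the tool's x, y, z in m, a list of three; "spin": the turn about the tool's z in units of 5 degrees (1.0 is 5 degrees). In form: [{"translation": [dx, dy, dz], "spin": spin}, ...]. A call has 1 to 5 rows; each row shifts and turns the commanded pose from where the row before left it, along the tool's axes as they then stand; what a row does not reach is not made up. A row lasts 1/10 s, in which the tool goes at most 50 mm and 8.59 degrees, less where a joint would pass 70% of its speed; a pose out of reach is approached as far as the arm can. A call is refused whole if a number of a shift passes 0.05 or a number of a turn 1, either way. A call with a gripper value outside its range is refused whole. "jaw" is the gripper's target within -1 to 1 (fully open at 1, half-way at 0, shut at -1), set as the call begins (left out, the last holds). The fingers move at their own pace and stop on an object; "force" is the grip in N (left out, the last holds). Time passes only in rows, so rows that do not move let the fingers close. It gives the time, the measured TCP pose, the force and the opening at its end, in the units of the state.
- bot.read_state(): the state, without advancing time (a new reading comes with each control period).
- bot.read_camera(name): name is "side" or "top" or "wrist"; returns the picture (384x512x3 uint8, blue, green, red); there is no depth.
- bot.get_calibration(name): a dict with "fov_y" (degrees; the focal length in pixels is half the picture's height over the tangent of half this angle, whatever the lens; pixels are square), "cx", "cy" (the principal point, pixels), "R" (3x3) and "t" (3): a world point X has camera coordinates R X + t. Camera axes: x right, y down, z forward; pixel columns grow to the right and rows downward; lengths in m; the calibration is good to about 2 mm. The wrist camera is an equidistant fisheye: a pixel r from the principal point sees the ray r / f radians off the axis. A picture is of the moment at which its call begins: read the wrist's pose just before it. get_calibration takes no time and is no camera call; for the wrist camera it gives the pose at the moment of the call.
- bot.finish_job(): hands the job in, once; it reports no verdict.
The state is a dict: "time": time; "q": joint angles; "joint_vel": joint speeds; "joint_torque": joint torques, N m; "tool_pos": TCP position; "tcp_rot": TCP orientation; "wrist_force": force on the tool from outside, world axes, zero at the start; "torque": the same for the moment, N m; "width": opening from 0.0 (shut) to 1.0 (fully open).
Only numpy, scipy, OpenCV 4.12 (cv2) and the standard library are available. Lean on these libraries where they do the work, as an engineer would, in place of code of your own. Each camera call takes 0.05 s, during which the arm holds its last target. There are 200 camera calls.

## Working session

There is one attempt and no reset: what is moved stays moved. The work goes in short steps, Python scripts to look and compute and a tool call to move; the robot and the scene stay as the last step left them, time stands still between calls to the robot, and variables do not carry over. Pictures are saved under pics/ and viewed, about 8 in all and at most 12, crops included, and the job is handed in when it is done.

Besides the shell and the picture viewer there is one more tool, called after "Call:" in YAML: its name, and indented under it one key for each argument. play_rows: Moves the arm, as the interface text tells. Its arguments: {"type":"object","properties":{"series":{"type":"array","items":{"type":"object","properties":{"translation":{"type":"array","items":{"type":"number"}},"spin":{"type":"number"}}}},"jaw":{"type":"number"},"force":{"type":"number"}},"required":["series"]}

```bash
mkdir -p pics; cat > h.py <<'E'
import numpy as np, cv2
from scipy.spatial.transform import Rotation as Ro
from workcell import bot
def shot(n,fn=None):
    c=bot.get_calibration(n); im=bot.read_camera(n)
    if fn: cv2.imwrite('pics/'+fn,im)
    return c,im
def ray(c,u,v,fish=False):
    f=192/np.tan(np.radians(c['fov_y']/2)); x=(u-c['cx']);y=(v-c['cy'])
    R=np.array(c['R']);t=np.array(c['t'])
    if fish:
        r=np.hypot(x,y);a=r/f; d=np.array([x/r*np.sin(a),y/r*np.sin(a),np.cos(a)]) if r>0 else np.array([0,0,1.])
    else: d=np.array([x/f,y/f,1])
    d=R.T@d; return -R.T@t, d/np.linalg.norm(d)
def onz(c,u,v,z,fish=False):
    o,d=ray(c,u,v,fish); return o+d*(z-o[2])/d[2]
def proj(c,X):
    f=192/np.tan(np.radians(c['fov_y']/2)); p=np.array(c['R'])@np.array(X)+np.array(c['t'])
    return np.array([c['cx']+f*p[0]/p[2],c['cy']+f*p[1]/p[2]])
E
python3 - <<'E'
from h import *
np.set_printoptions(precision=4,suppress=True)
for n in ['top','side']:
    c,im=shot(n,n+'0.png'); print(n,c)
print(bot.read_state())
a=cv2.imread('pics/top0.png')
E
```

```text
top {'fov_y': 49.73128663362063, 'cx': 255.27132188238915, 'cy': 189.60341663397625, 'R': array([[-0.028 , -0.9995, -0.0151],
       [-0.9914,  0.0297, -0.1276],
       [ 0.1279,  0.0113, -0.9917]]), 't': array([0.0154, 0.6422, 1.2047])}
side {'fov_y': 55.31448920811488, 'cx': 253.9981922508638, 'cy': 190.1534602585165, 'R': array([[ 0.7305, -0.6826, -0.0228],
       [-0.3426, -0.3373, -0.8768],
       [ 0.5908,  0.6483, -0.4803]]), 't': array([-0.4704,  0.3075,  0.8669])}
{'time': 0.1, 'q': array([ 1.1581,  0.2647,  1.6053, -0.    ,  1.2737, -0.0369]), 'joint_vel': array([-0.0024, -0.0013, -0.004 , -0.0004,  0.0003, -0.0008]), 'joint_torque': array([ -0.0002, -51.6713, -36.8586,  -0.0001,   0.0063,  -0.    ]), 'tool_pos': array([0.2475, 0.6273, 0.23  ]), 'tcp_rot': array([-0.5867, -3.0859,  0.0031]), 'wrist_force': array([ 0.0079, -0.4153,  0.1943]), 'torque': array([ 0.0086, -0.0055, -0.0026]), 'width': 1.0019248509440484}
```

View pics/top0.png

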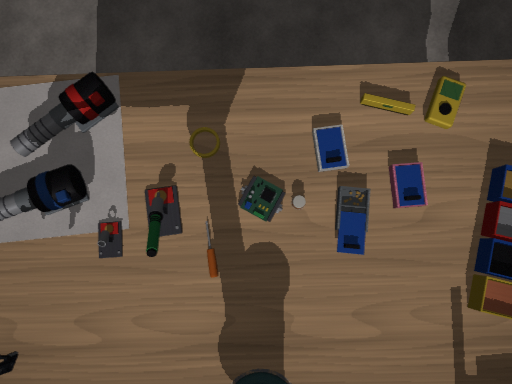

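View pics/side0.png

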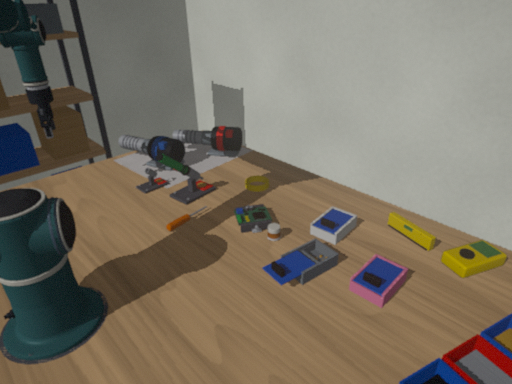

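Top view: the grey box with its blue cover is at (352,220). The white-edged one (331,148) and the pink one (409,185) are the decoys. The large stand with the green pen is at (163,210), and the small one at (110,238) is not meant. The board is at (263,197), the tape at (205,142), the jar at (299,202) and the driver at (211,250). I'll confirm in one enlarged crop.

```bash
python3 - <<'E'
from h import *
t=cv2.imread('pics/top0.png'); s=cv2.imread('pics/side0.png')
def cr(im,x,y,w,h,k): return cv2.resize(im[y:y+h,x:x+w],(w*k,h*k),interpolation=cv2.INTER_CUBIC)
A=cr(t,90,170,100,100,4);B=cr(t,300,170,100,100,4)
C=cr(s,130,135,100,50,4);D=cr(s,255,230,100,50,4)
cv2.imwrite('pics/c1.png',np.vstack([np.hstack([A,B]),np.hstack([C,D])]))
E
```

```text
(no output)
```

View pics/c1.png

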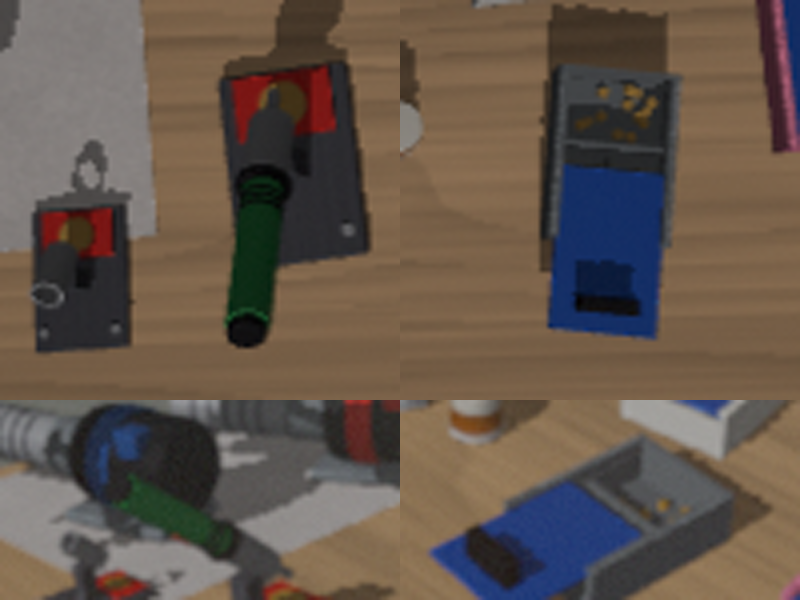

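```bash
cat >> h.py <<'E'
def tri(c1,p1,c2,p2):
    o1,d1=ray(c1,*p1);o2,d2=ray(c2,*p2)
    A=np.array([d1,-d2]).T; s=np.linalg.lstsq(A,o2-o1,rcond=None)[0]
    a=o1+s[0]*d1;b=o2+s[1]*d2; return (a+b)/2,np.linalg.norm(a-b)
E
python3 - <<'E'
from h import *
np.set_printoptions(precision=4,suppress=True)
ct=bot.get_calibration('top');cs=bot.get_calibration('side')
for n,p,z in [('cTL',(339.5,211.3),.036),('cTR',(366.3,212),.036),('cBL',(337.3,252),.036),('cBR',(364.3,254.5),.036),('grip',(351.8,245.8),.055),('tTL',(339,186.3),.04),('tTR',(370,188.8),.04),
 ('board',(263,197),.025),('tape',(205,142),.02),('jar',(299,202),.042),('drv',(211,262),.02)]: print(n,onz(ct,*p,z))
# stand base corners, z=.012
for p in [(221,80),(347,63),(369,250),(0,0)]: print('st',onz(ct,p[0]/4+90,p[1]/4+170,.012))
t=cv2.imread('pics/top0.png');s=cv2.imread('pics/side0.png')
for nm,im,(x,y,w,h),c in [('top',t,(140,210,30,50),ct),('side',s,(150,145,50,35),cs)]:
    hsv=cv2.cvtColor(im[y:y+h,x:x+w],cv2.COLOR_BGR2HSV)
    m=cv2.inRange(hsv,(45,120,20),(85,255,255)); v,u=np.nonzero(m); P=np.c_[u+x,v+y].astype(float)
    mu=P.mean(0);ax=np.linalg.svd(P-mu,full_matrices=False)[2][0];q=(P-mu)@ax
    e1,e2=mu+ax*q.min(),mu+ax*q.max(); print(nm,len(P),mu,e1,e2)
    if nm=='top': T=[mu,e1,e2]
    else: S=[mu,e1,e2]
# order: butt end = lower row in top; upper-left row in side
T1=sorted(T[1:],key=lambda p:-p[1]);S1=sorted(S[1:],key=lambda p:p[1])
for n,a,b in [('mid',T[0],S[0]),('butt',T1[0],S1[0]),('collar',T1[1],S1[1])]: print(n,*tri(ct,a,cs,b))
E
```

```text
cTL [ 0.5701 -0.2532  0.036 ]
cTR [ 0.5657 -0.3328  0.036 ]
cBL [ 0.45   -0.2402  0.036 ]
cBR [ 0.4405 -0.3192  0.036 ]
grip [ 0.4672 -0.2798  0.055 ]
tTL [ 0.645 -0.255  0.04 ]
tTR [ 0.6346 -0.3472  0.04  ]
board [ 0.6211 -0.0259  0.025 ]
tape [0.799  0.1492 0.02  ]
jar [ 0.601  -0.1329  0.042 ]
drv [0.4304 0.1358 0.02  ]
st [0.6551 0.3371 0.012 ]
st [0.6654 0.2394 0.012 ]
st [0.5211 0.2232 0.012 ]
st [0.7231 0.5103 0.012 ]
top 335 [153.3731 232.5045] [155.4745 213.8284] [151.3496 250.4894]
side 44 [169.0455 161.7273] [161.5381 157.7816] [181.0358 168.0291]
mid [0.5131 0.2776 0.1563] 0.013692657973014222
butt [0.4732 0.2701 0.1861] 0.00451719527529658
collar [0.5644 0.2848 0.1127] 0.019582894844351054
```

The only grey box with an open blue cover and the larger stand holding the green pen are both confirmed. First I raise the tool, shut the jaws and turn them square to the box.

Call:
play_rows:
  series:
    - {"translation":[0,0,-0.025],"spin":-1}
    - {"translation":[0,0,-0.025],"spin":-1}
    - {"translation":[0,0,-0.025],"spin":-1}
    - {"translation":[-0.0275,-0.041,0],"spin":0}
    - {"translation":[-0.0275,-0.041,0],"spin":0}
  jaw: -1
  force: 30

```text
time: 0.6
tool_pos: [0.2931, 0.5403, 0.3069]
tcp_rot: [0.174, 3.136, 0.002]
wrist_force: [1.3, -1.0, 0.5]
width: 0.145
```

Call:
play_rows:
  series:
    - {"translation":[-0.0275,-0.041,0],"spin":0}
    - {"translation":[-0.0275,-0.041,0],"spin":0}
    - {"translation":[-0.0275,-0.041,0],"spin":0}
    - {"translation":[-0.0275,-0.041,0],"spin":0}
    - {"translation":[-0.0275,-0.041,0],"spin":0}

```text
time: 1.1
tool_pos: [0.4066, 0.3189, 0.3059]
tcp_rot: [-0.178, -3.136, 0.001]
wrist_force: [2.0, 0.1, -0.1]
width: 0.002
```

Call:
play_rows:
  series:
    - {"translation":[-0.0275,-0.041,0],"spin":0}
    - {"translation":[-0.0275,-0.041,0],"spin":0}
    - {"translation":[-0.0275,-0.041,0],"spin":0}
    - {"translation":[-0.0275,-0.041,0],"spin":0}
    - {"translation":[-0.0275,-0.041,0],"spin":0}

```text
time: 1.6
tool_pos: [0.5199, 0.0996, 0.306]
tcp_rot: [-0.179, -3.136, -0.0]
wrist_force: [0.5, 0.5, -1.2]
width: 0.001
```

Call:
play_rows:
  series:
    - {"translation":[0.007,-0.048,0],"spin":0}
    - {"translation":[0.007,-0.048,0],"spin":0}
    - {"translation":[0.007,-0.048,0],"spin":0}
    - {"translation":[0.007,-0.048,0],"spin":0}
    - {"translation":[0.007,-0.048,0],"spin":0}

```text
time: 2.1
tool_pos: [0.4564, -0.1345, 0.3059]
tcp_rot: [-0.179, -3.136, -0.0]
wrist_force: [1.4, -1.2, 0.1]
width: -0.002
```

Call:
play_rows:
  series:
    - {"translation":[0.007,-0.048,0],"spin":0}
    - {"translation":[0.007,-0.048,0],"spin":0}
    - {"translation":[0.007,-0.048,0],"spin":0}
    - {"translation":[0,0,0],"spin":0}

```text
time: 2.5
tool_pos: [0.4181, -0.2785, 0.3057]
tcp_rot: [-0.189, -3.134, 0.003]
wrist_force: [0.2, 0.2, 0.5]
width: 0.001
```

Call:
play_rows:
  series:
    - {"translation":[0,0,0.05],"spin":0}
    - {"translation":[0,0,0.05],"spin":0}
    - {"translation":[0,0,0.05],"spin":0}
    - {"translation":[0,0,0.05],"spin":0}
    - {"translation":[0,0,0.04],"spin":0}

```text
time: 3.0
tool_pos: [0.419, -0.2717, 0.0632]
tcp_rot: [-0.178, -3.134, -0.003]
wrist_force: [0.3, -0.0, 0.4]
width: -0.006
```

Call:
play_rows:
  series:
    - {"translation":[0,0,0.022],"spin":0}
    - {"translation":[0,0,0],"spin":0}
    - {"translation":[-0.01,0,0],"spin":0}
    - {"translation":[-0.01,0,0],"spin":0}
    - {"translation":[-0.01,0,0],"spin":0}

```text
time: 3.5
tool_pos: [0.4528, -0.2782, 0.0467]
tcp_rot: [0.178, 3.133, -0.004]
wrist_force: [-2.4, -0.8, 0.9]
width: 0.003
```

```bash
python3 - <<'E'
from h import *
c,s=shot('side'); c,t=shot('top')
def cr(im,x,y,w,h,k): return cv2.resize(im[y:y+h,x:x+w],(w*k,h*k),interpolation=cv2.INTER_CUBIC)
cv2.imwrite('pics/c2.png',np.hstack([cr(s,240,210,120,90,3),cr(t,290,180,120,90,3)]))
print(bot.read_state()['wrist_force'],bot.read_state()['tool_pos'])
E
```

```text
[-0.48455377  0.21355688  0.2386012 ] [ 0.45321893 -0.27820777  0.04632248]
```

View pics/c2.png

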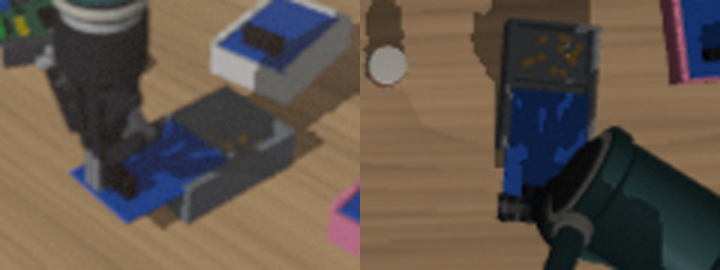

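The fingers are behind the bar at crop (115,175) and in line with it. Now I push the cover home.

Call:
play_rows:
  series:
    - {"translation":[-0.012,0,0],"spin":0}
    - {"translation":[-0.012,0,0],"spin":0}
    - {"translation":[-0.012,0,0],"spin":0}
    - {"translation":[-0.012,0,0],"spin":0}
    - {"translation":[-0.005,0,0],"spin":0}

```text
time: 4.1
tool_pos: [0.5043, -0.2833, 0.0443]
tcp_rot: [0.178, 3.136, -0.0]
wrist_force: [-1.5, 0.4, 1.1]
width: -0.001
```

Call:
play_rows:
  series:
    - {"translation":[-0.004,0,0],"spin":0}
    - {"translation":[-0.004,0,0],"spin":0}
    - {"translation":[-0.002,0,0],"spin":0}

```text
time: 4.4
tool_pos: [0.5127, -0.2842, 0.0441]
tcp_rot: [-0.179, -3.136, -0.0]
wrist_force: [-1.6, -0.9, 0.8]
width: -0.0
```

Call:
play_rows:
  series:
    - {"translation":[-0.003,0,0],"spin":0}
    - {"translation":[-0.003,0,0],"spin":0}

```text
time: 4.6
tool_pos: [0.5184, -0.2848, 0.0441]
tcp_rot: [-0.179, -3.136, -0.0]
wrist_force: [-5.0, -0.7, 0.9]
width: -0.002
```

Call:
play_rows:
  series:
    - {"translation":[-0.002,0,0],"spin":0}
    - {"translation":[-0.002,0,0],"spin":0}

```text
time: 4.8
tool_pos: [0.5184, -0.2847, 0.0439]
tcp_rot: [-0.177, -3.127, -0.002]
wrist_force: [-18.1, -0.9, 12.3]
width: -0.004
```

The cover hit its stop: the tool stalled at x 0.5184 with 18 N on the wrist. I hold briefly, retreat, and go to a spot above the pen.

Call:
play_rows:
  series:
    - {"translation":[0,0,0],"spin":0}
    - {"translation":[0,0,0],"spin":0}
    - {"translation":[0.015,0,0],"spin":0}
    - {"translation":[0.015,0,0],"spin":0}
    - {"translation":[0,0,-0.05],"spin":0}

```text
time: 5.3
tool_pos: [0.4849, -0.2774, 0.0867]
tcp_rot: [-0.179, -3.121, -0.014]
wrist_force: [-0.0, 1.1, -2.1]
width: -0.003
```

Call:
play_rows:
  series:
    - {"translation":[0,0,-0.05],"spin":0}
    - {"translation":[0,0,-0.05],"spin":0}
    - {"translation":[0,0,-0.05],"spin":0}
    - {"translation":[0,0,-0.05],"spin":0}
    - {"translation":[0,0,-0.05],"spin":0}
  jaw: 1

```text
time: 5.8
tool_pos: [0.4924, -0.2815, 0.3466]
tcp_rot: [0.179, 3.135, -0.0]
wrist_force: [1.0, -0.6, 0.4]
width: 0.85
```

Call:
play_rows:
  series:
    - {"translation":[0.0,0,-0.05],"spin":0}
    - {"translation":[0.0085,0.0455,0],"spin":0}
    - {"translation":[0.0085,0.0455,0],"spin":0}
    - {"translation":[0.0085,0.0455,0],"spin":0}
    - {"translation":[0.0085,0.0455,0],"spin":0}

```text
time: 6.3
tool_pos: [0.4792, -0.0955, 0.3945]
tcp_rot: [0.18, 3.135, 0.001]
wrist_force: [0.8, 0.6, 0.1]
width: 1.001
```

Call:
play_rows:
  series:
    - {"translation":[0.0085,0.0455,0],"spin":0}
    - {"translation":[0.0085,0.0455,0],"spin":0}
    - {"translation":[0.0085,0.0455,0],"spin":0}
    - {"translation":[0.0085,0.0455,0],"spin":0}
    - {"translation":[0.0085,0.0455,0],"spin":0}

```text
time: 6.8
tool_pos: [0.4627, 0.1356, 0.3945]
tcp_rot: [0.179, 3.135, 0.001]
wrist_force: [-0.3, -0.9, 0.0]
width: 0.999
```

Call:
play_rows:
  series:
    - {"translation":[0.0085,0.0455,0],"spin":0}
    - {"translation":[0.0085,0.0455,0],"spin":0}
    - {"translation":[0.0085,0.0455,0],"spin":-1}
    - {"translation":[0,0,0],"spin":-1}
    - {"translation":[0,0,0],"spin":-0.6}

```text
time: 7.3
tool_pos: [0.4527, 0.274, 0.3938]
tcp_rot: [0.187, -3.136, -0.001]
wrist_force: [0.1, 0.8, -0.1]
width: 0.998
```

Call:
play_rows:
  series:
    - {"translation":[0,0,0],"spin":0}
    - {"translation":[0,0,0],"spin":0}

```text
time: 7.5
tool_pos: [0.4534, 0.2721, 0.3943]
tcp_rot: [-0.175, 3.136, 0.001]
wrist_force: [0.9, 0.6, -0.5]
width: 0.995
```

```bash
python3 - <<'E'
from h import *
np.set_printoptions(precision=4,suppress=True)
c,w=shot('wrist','w0.png'); print(c); s=bot.read_state(); print(s['tool_pos'],s['tcp_rot'],s['q'])
c,t=shot('top','top1.png')
b=cv2.resize(t[160:270,300:400],(400,440))
cv2.imwrite('pics/c3.png',np.hstack([cv2.resize(w,(587,440))[:, :],b])[:, :].copy() if False else np.hstack([cv2.resize(w,(512,384)),cv2.resize(b,(280,384))]))
E
```

```text
{'fov_y': 65.70646984690485, 'cx': 251.1863925735068, 'cy': 190.9757643396162, 'R': array([[-0.1112,  0.9938,  0.001 ],
       [ 0.9517,  0.1062,  0.2881],
       [ 0.2862,  0.033 , -0.9576]]), 't': array([-0.2214, -0.5452,  0.3959])}
[0.4535 0.2719 0.3943] [-0.1749  3.1365  0.0005] [ 0.4929 -0.0738  1.6782  0.0002  1.5369 -1.1893]
```

View pics/c3.png

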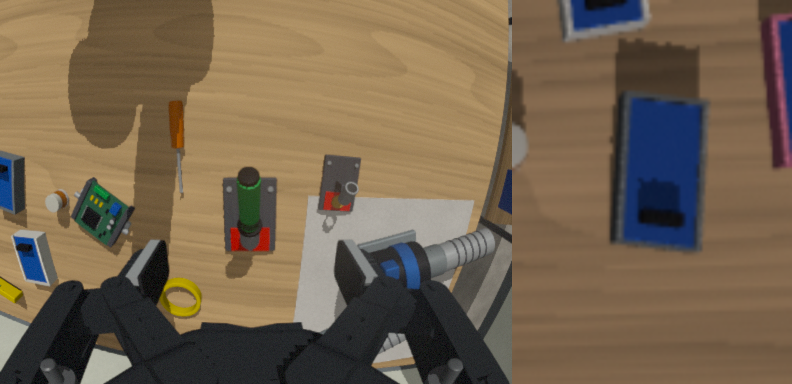

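The cover is home in the top view. In the wrist view the pen is at (249,200), square between the jaws, and the board module is near (92,219).

```bash
python3 - <<'E'
from h import *
np.set_printoptions(precision=4,suppress=True)
w=cv2.imread('pics/w0.png');t=cv2.imread('pics/top0.png')
cw=bot.get_calibration('wrist');ct=bot.get_calibration('top')
def g(im,x,y,W,H):
    hsv=cv2.cvtColor(im[y:y+H,x:x+W],cv2.COLOR_BGR2HSV);m=cv2.inRange(hsv,(45,110,15),(85,255,255))
    v,u=np.nonzero(m);P=np.c_[u+x,v+y].astype(float);mu=P.mean(0);ax=np.linalg.svd(P-mu,full_matrices=False)[2][0];ax*=np.sign(ax[1]);q=(P-mu)@ax
    print(len(P),mu,mu+ax*np.percentile(q,.5),mu+ax*np.percentile(q,99.5)); return mu,mu+ax*np.percentile(q,.5),mu+ax*np.percentile(q,99.5)
W=g(w,230,165,40,70);T=g(t,140,210,30,50)
def tr(a,b):
    o1,d1=ray(cw,*a,True);o2,d2=ray(ct,*b)
    s=np.linalg.lstsq(np.array([d1,-d2]).T,o2-o1,rcond=None)[0];p,q=o1+s[0]*d1,o2+s[1]*d2;return (p+q)/2,np.linalg.norm(p-q)
print('mid',tr(W[0],T[0]));print('butt',tr(W[1],T[2]));print('coll',tr(W[2],T[1]))
# silhouettes on assumed plane y-line: wrist x-z intersection of rays
for p,z in [((231,232),.012),((268,228),.012),((277,251),.012),((223,252),.012),((275,178),.012),((225,180),.012)]: print('base',p,onz(cw,*p,z,True))
for im,c,(x,y,W_,H),f in [(w,cw,(72,175,62,72),1),(t,ct,(240,172,46,50),0)]:
    k=8 if f else 8
    cv2.imwrite('pics/b%d.png'%f,cv2.resize(im[y:y+H,x:x+W_],(400,400*H//W_),interpolation=cv2.INTER_CUBIC))
a=cv2.imread('pics/b1.png');b=cv2.imread('pics/b0.png');h=min(a.shape[0],b.shape[0]);cv2.imwrite('pics/b.png',np.hstack([a[:h],b[:h]]));print(a.shape,b.shape)
E
```

```text
829 [248.7382 203.6562] [248.7979 179.9747] [248.6694 231.0013]
355 [153.3944 232.1831] [155.6088 214.0462] [151.2497 249.7489]
mid (array([0.5198, 0.2777, 0.1384]), np.float64(0.001988786136699521))
butt (array([0.4732, 0.2723, 0.1831]), np.float64(0.000197989411584547))
coll (array([0.573 , 0.2812, 0.1107]), np.float64(0.003350957293281801))
base (231, 232) [0.6248 0.253  0.012 ]
base (268, 228) [0.6084 0.3231 0.012 ]
base (277, 251) [0.6566 0.3477 0.012 ]
base (223, 252) [0.6708 0.2407 0.012 ]
base (275, 178) [0.5086 0.323  0.012 ]
base (225, 180) [0.5224 0.2327 0.012 ]
(464, 400, 3) (434, 400, 3)
```

View pics/b.png

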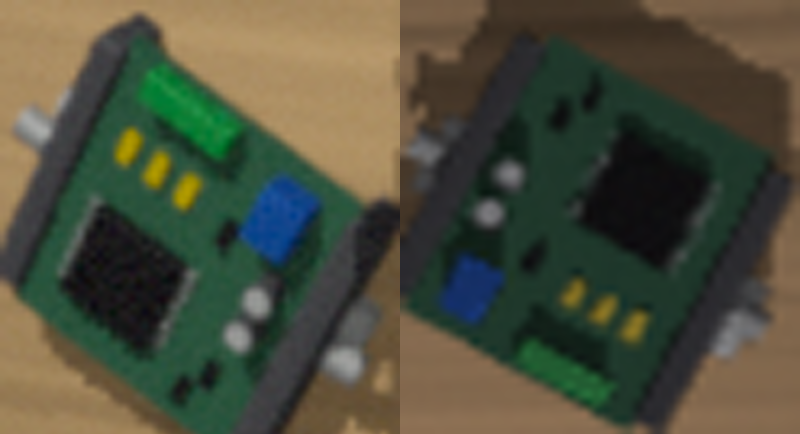

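Module centre: wrist (91.7,217.9) and top (268.5,194.6). The handle centre comes out at about (0.517, 0.277, 0.140), sloping at 45°. I'll grasp 38 mm towards the butt, so the pen can later hang vertical between the fingers.

Call:
play_rows:
  series:
    - {"translation":[-0.006,0,0.042],"spin":0}
    - {"translation":[-0.006,0,0.042],"spin":0}
    - {"translation":[-0.006,0,0.042],"spin":0}
    - {"translation":[-0.006,0,0.042],"spin":0}
    - {"translation":[-0.006,0,0.042],"spin":0}

```text
time: 8.1
tool_pos: [0.4838, 0.2751, 0.1831]
tcp_rot: [-0.174, 3.136, 0.001]
wrist_force: [0.6, -0.5, 0.3]
width: 1.001
```

Call:
play_rows:
  series:
    - {"translation":[-0.006,-0.001,0.04],"spin":0}
    - {"translation":[0,0,0],"spin":0}

```text
time: 8.3
tool_pos: [0.4854, 0.2723, 0.1378]
tcp_rot: [0.174, -3.125, 0.008]
wrist_force: [-0.7, -0.5, -0.4]
width: 0.997
```

```bash
python3 - <<'E'
from h import *
np.set_printoptions(precision=4,suppress=True)
w=bot.get_calibration
ct=w('top')
# module from stored views (wrist calib of hover)
R=np.array([[-0.1112,0.9938,0.001],[0.9517,0.1062,0.2881],[0.2862,0.033,-0.9576]]);cw=dict(fov_y=65.70646984690485,cx=251.186,cy=190.976,R=R,t=np.array([-0.2214,-0.5452,0.3959]))
print('mod wrist',onz(cw,91.7,217.9,.032,True),'top',onz(ct,268.5,194.6,.032))
c,im=shot('wrist');c2,s=shot('side')
print(bot.read_state()['tool_pos'])
cv2.imwrite('pics/c4.png',np.hstack([im,cv2.resize(s[120:220,120:195],(288,384))]))
E
```

```text
mod wrist [ 0.6243 -0.0332  0.032 ] top [ 0.6271 -0.0427  0.032 ]
[0.4892 0.2747 0.1442]
```

View pics/c4.png

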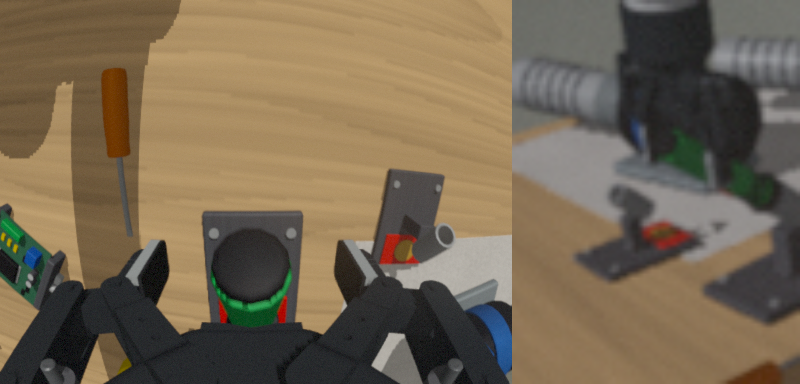

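The pen's cap is centred between the jaws at (251,265), and the side view shows the fingers astride the handle. Closing.

Call:
play_rows:
  series:
    - {"translation":[0,0,0],"spin":0}
    - {"translation":[0,0,0],"spin":0}
    - {"translation":[0,0,0],"spin":0}
    - {"translation":[0,0,0],"spin":0}
    - {"translation":[0,0,0],"spin":0}
  jaw: -1
  force: 30

```text
time: 8.9
tool_pos: [0.49, 0.2753, 0.1457]
tcp_rot: [-0.177, 3.135, 0.0]
wrist_force: [-0.3, -1.6, 5.7]
width: 0.339
```

Call:
play_rows:
  series:
    - {"translation":[0.005,0,-0.005],"spin":0}
    - {"translation":[0.01,0,-0.01],"spin":0}
    - {"translation":[0.01,0,-0.01],"spin":0}
    - {"translation":[0.01,0,-0.01],"spin":0}

```text
time: 9.3
tool_pos: [0.4531, 0.2711, 0.1798]
tcp_rot: [0.177, -3.135, 0.0]
wrist_force: [1.2, -0.4, -1.5]
width: 0.343
```

Call:
play_rows:
  series:
    - {"translation":[0.007,0,-0.007],"spin":0}
    - {"translation":[0.007,0,-0.007],"spin":0}
    - {"translation":[0.007,0,-0.007],"spin":0}
    - {"translation":[0.007,0,-0.007],"spin":0}
    - {"translation":[0.007,0,-0.007],"spin":0}

```text
time: 9.8
tool_pos: [0.4192, 0.2672, 0.2147]
tcp_rot: [0.177, -3.136, 0.0]
wrist_force: [0.4, -0.2, -1.9]
width: 0.345
```

Call:
play_rows:
  series:
    - {"translation":[0,0,0],"spin":0}
    - {"translation":[0,0,0],"spin":0}

```text
time: 10.0
tool_pos: [0.42, 0.2674, 0.2145]
tcp_rot: [-0.177, 3.136, 0.0]
wrist_force: [-0.7, -1.1, -2.7]
width: 0.345
```

```bash
python3 - <<'E'
from h import *
c,im=shot('wrist');c2,s=shot('side','s5.png');c3,t=shot('top')
cv2.imwrite('pics/c5.png',np.hstack([cv2.resize(s[110:210,110:230],(480,400)),cv2.resize(t[190:290,110:190],(320,400))]))
print(bot.read_state()['tool_pos'])
E
```

```text
[0.41994821 0.26720402 0.2138157 ]
```

View pics/c5.png

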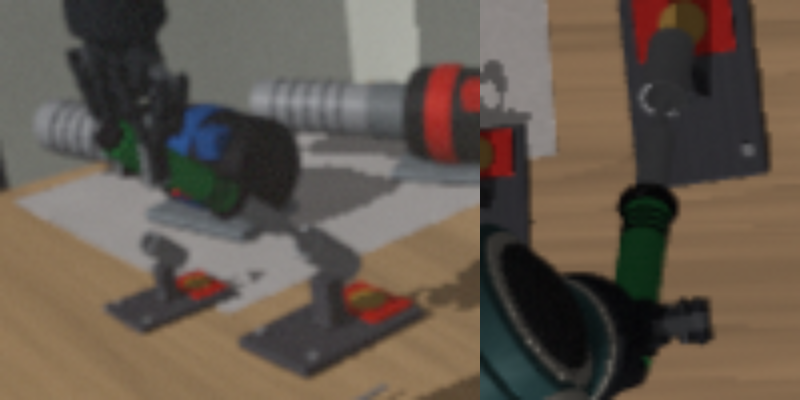

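Side view: the pen is drawn out to the sleeve mouth at (335,245), and the grip still holds it at about 45°. The tool can't tilt, so I'll pivot the pen in the pads. The nozzle catches the upper lip of the sleeve while the gripper goes round it on an arc.

Call:
play_rows:
  series:
    - {"translation":[-0.006,0,0.006],"spin":0}
    - {"translation":[-0.012,0,-0.01],"spin":0}
    - {"translation":[-0.0125,0,-0.0105],"spin":0}
    - {"translation":[-0.0135,0,-0.0085],"spin":0}
    - {"translation":[-0.0135,0,-0.0085],"spin":0}
  force: 20

```text
time: 10.65
tool_pos: [0.477, 0.2735, 0.2446]
tcp_rot: [0.177, -3.133, 0.002]
wrist_force: [-1.1, 0.6, -2.8]
width: 0.343
```

```bash
cat > ang.py <<'E'
from h import *
c,s=shot('side')
st=bot.read_state();print(st['tool_pos'],st['wrist_force'],st['width'])
x,y=110,60
hsv=cv2.cvtColor(s[y:y+150,x:x+120],cv2.COLOR_BGR2HSV);m=cv2.inRange(hsv,(45,110,15),(85,255,255))
n,l,stt,ce=cv2.connectedComponentsWithStats(m)
for i in range(1,n):
    if stt[i,4]>15:
        v,u=np.nonzero(l==i);P=np.c_[u,v].astype(float);ax=np.linalg.svd(P-P.mean(0),full_matrices=False)[2][0];print(stt[i],ce[i]+[x,y],np.degrees(np.arctan2(ax[1],ax[0])))
# expected image direction for tilt angles
p=st['tool_pos']-[0,0,-.019]
for a in (45,60,75,90):
    d=np.array([.9938*np.cos(np.radians(a)),.1115*np.cos(np.radians(a)),-np.sin(np.radians(a))])
    q=proj(c,p+d*.1)-proj(c,p);print(a,proj(c,p),np.degrees(np.arctan2(q[1],q[0])))
E
python3 ang.py
```

```text
[0.47986522 0.27408257 0.24642446] [ 3.05170924  0.10106402 -2.24111323] 0.34355670536795385
[41 69  7 11 41] [154.6097561  133.65853659] 73.6204859986935
[51 79 11 12 59] [167.11864407 145.20338983] 48.84698295150444
45 [158.49179569 134.59177291] 34.7039458603449
60 [158.49179569 134.59177291] 51.73437763896411
75 [158.49179569 134.59177291] 67.18271009520876
90 [158.49179569 134.59177291] 81.14143157881661
```

The pivot is working: the pen is now about 60° from level. Continuing.

Call:
play_rows:
  series:
    - {"translation":[-0.0145,0,-0.006],"spin":0}
    - {"translation":[-0.0145,0,-0.006],"spin":0}
    - {"translation":[-0.0155,0,-0.004],"spin":0}
    - {"translation":[-0.0155,0,-0.004],"spin":0}
    - {"translation":[-0.016,0,-0.0015],"spin":0}

```text
time: 11.2
tool_pos: [0.5525, 0.2823, 0.2663]
tcp_rot: [0.177, -3.134, 0.001]
wrist_force: [-2.1, 0.5, -0.1]
width: 0.344
```

Call:
play_rows:
  series:
    - {"translation":[-0.016,0,-0.001],"spin":0}
    - {"translation":[0,0,0],"spin":0}

```text
time: 11.4
tool_pos: [0.5695, 0.284, 0.2667]
tcp_rot: [0.176, -3.135, 0.001]
wrist_force: [-1.6, 0.1, -2.5]
width: 0.347
```

```bash
python3 ang.py; python3 - <<'E'
from h import *
c2,s=shot('side','s6.png');c3,t=shot('wrist','w6.png')
cv2.imwrite('pics/c6.png',np.hstack([cv2.resize(s[90:210,130:230],(320,384)),t[:,30:500]]))
E
```

```text
[0.56877082 0.28399884 0.26680726] [-0.1237198  -0.57445281 -2.83103377] 0.34477283676010123
[ 64  53  12  35 173] [179.55491329 129.65317919] 78.29328686254465
45 [179.1654332  121.62886964] 38.17661099437382
60 [179.1654332  121.62886964] 55.00105691266123
75 [179.1654332  121.62886964] 69.76775447938836
90 [179.1654332  121.62886964] 82.87046567928988
```

View pics/c6.png

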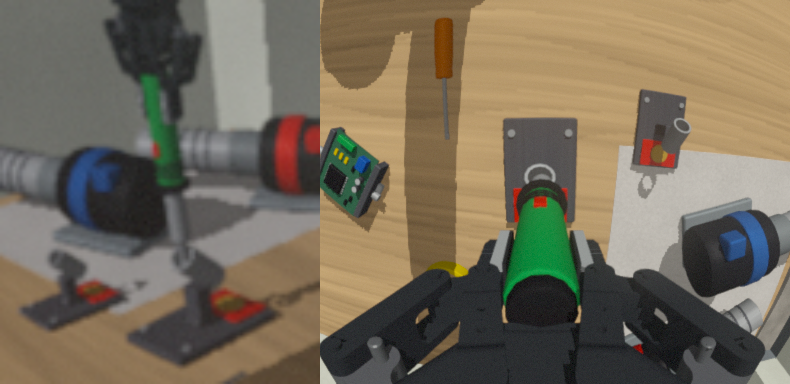

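The pen is now about 85° from level, with its nozzle still at the sleeve mouth (side crop (180,250)). One more push brings it upright, then I firm up the grip and lift.

Call:
play_rows:
  series:
    - {"translation":[-0.008,0,0],"spin":0}
    - {"translation":[-0.008,0,0],"spin":0}
    - {"translation":[0,0,0],"spin":0}

```text
time: 11.85
tool_pos: [0.5848, 0.286, 0.268]
tcp_rot: [0.177, -3.136, 0.0]
wrist_force: [-0.9, -1.2, -1.9]
width: 0.342
```

Call:
play_rows:
  series:
    - {"translation":[0,0,0],"spin":0}
    - {"translation":[0.004,0,-0.02],"spin":0}
    - {"translation":[0.004,0,-0.04],"spin":0}
    - {"translation":[0,0,-0.04],"spin":0}
    - {"translation":[0,0,0],"spin":0}
  force: 60

```text
time: 12.35
tool_pos: [0.5795, 0.2864, 0.3774]
tcp_rot: [-0.177, 3.122, 0.008]
wrist_force: [1.0, 0.4, -1.0]
width: 0.335
```

```bash
cat > pen.py <<'E'
from h import *
import sys
np.set_printoptions(precision=4,suppress=True)
tag=sys.argv[1]
cs,s=shot('side',tag+'s.png');cw,w=shot('wrist',tag+'w.png');ct,t=shot('top',tag+'t.png')
st=bot.read_state();print(st['tool_pos'],st['tcp_rot'],st['wrist_force'],st['width'],st['time'])
p=proj(cs,st['tool_pos']+np.array([0,0,-.05])); x,y=int(p[0])-25,int(p[1])-35
hsv=cv2.cvtColor(s[y:y+70,x:x+50],cv2.COLOR_BGR2HSV);m=cv2.inRange(hsv,(45,110,15),(85,255,255))
n,l,stt,ce=cv2.connectedComponentsWithStats(m);i=1+np.argmax(stt[1:,4]);v,u=np.nonzero(l==i)
P=np.c_[u+x,v+y].astype(float)
# row-wise centres -> line fit
rows=np.unique(P[:,1]);C=np.array([[P[P[:,1]==r,0].mean(),r,(P[:,1]==r).sum()] for r in rows]);C=C[C[:,2]>=C[:,2].max()-2]
k=np.polyfit(C[:,1],C[:,0],1);print('side px',len(P),'fit slope',k,'angle',np.degrees(np.arctan2(1,k[0])))
g=st['tool_pos']+np.array([0,0,.019])
th=Ro.from_rotvec(st['tcp_rot']).as_matrix(); fx=-th[:,0]
for a in (75,80,85,90,95,100,105):
    d=fx*np.cos(np.radians(a))+np.array([0,0,-1])*np.sin(np.radians(a))
    q=proj(cs,g+d*.1)-proj(cs,g+d*.02);print(a,np.degrees(np.arctan2(q[1],q[0])).round(1),end='; ')
E
python3 pen.py p1
```

```text
[0.5765 0.2851 0.3682] [-0.1773  3.1356  0.0002] [-0.6505  0.3007 -2.2919] 0.3360870862490636 12.5
side px 199 fit slope [  0.1766 160.1509] angle 79.98419535985799
75 70.7; 80 74.9; 85 79.0; 90 83.0; 95 87.0; 100 90.8; 105 94.7;
```

The pen is drawn clear and stands about 4° off vertical. I carry it at this height to above the module.

Call:
play_rows:
  series:
    - {"translation":[0,-0.02,0],"spin":0}
    - {"translation":[0,-0.03,0],"spin":0}
    - {"translation":[0,-0.03,0],"spin":0}
    - {"translation":[0,-0.03,0],"spin":0}
    - {"translation":[0,-0.03,0],"spin":0}

```text
time: 13.0
tool_pos: [0.5914, 0.1437, 0.3656]
tcp_rot: [0.177, -3.133, 0.002]
wrist_force: [0.2, 0.4, -2.3]
width: 0.338
```

Call:
play_rows:
  series:
    - {"translation":[0,-0.03,0],"spin":0}
    - {"translation":[0,-0.03,0],"spin":0}
    - {"translation":[0,-0.03,0],"spin":0}
    - {"translation":[0,-0.03,0],"spin":0}
    - {"translation":[0,-0.03,0],"spin":0}

```text
time: 13.5
tool_pos: [0.608, -0.0052, 0.3657]
tcp_rot: [0.176, -3.133, 0.0]
wrist_force: [-0.2, 0.7, -2.8]
width: 0.34
```

Call:
play_rows:
  series:
    - {"translation":[0,-0.025,0],"spin":0}
    - {"translation":[0.001,-0.013,0],"spin":0}
    - {"translation":[0,0,0],"spin":0}
    - {"translation":[0,0,0],"spin":0}

```text
time: 13.9
tool_pos: [0.6119, -0.0406, 0.3673]
tcp_rot: [0.176, -3.135, -0.002]
wrist_force: [0.2, 0.1, -2.8]
width: 0.335
```

```bash
python3 pen.py p2; python3 - <<'E'
import cv2,numpy as np
s=cv2.imread('pics/p2s.png');w=cv2.imread('pics/p2w.png')
cv2.imwrite('pics/c7.png',np.hstack([cv2.resize(s[140:240,210:300],(360,400),interpolation=cv2.INTER_CUBIC),cv2.resize(w[60:260,160:370],(420,400))]))
E
```

```text
[ 0.6122 -0.0397  0.3681] [ 0.1793 -3.1362 -0.0008] [ 0.2247  0.5344 -2.6693] 0.3322104213157297 14.05
side px 1 fit slope [  1.2626 125.    ] angle 38.37922391768504
75 77.8; 80 81.6; 85 85.1; 90 88.5; 95 91.8; 100 95.0; 105 98.1; pen.py:13: RankWarning: Polyfit may be poorly conditioned
  k=np.polyfit(C[:,1],C[:,0],1);print('side px',len(P),'fit slope',k,'angle',np.degrees(np.arctan2(1,k[0])))
```

View pics/c7.png

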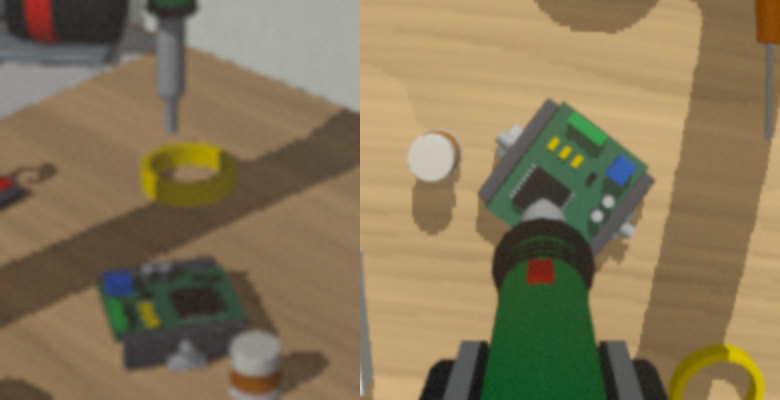

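```bash
python3 - <<'E'
from h import *
np.set_printoptions(precision=4,suppress=True)
st=bot.read_state();g=st['tool_pos']+np.array([0,0,.019]);y=Ro.from_rotvec(st['tcp_rot']).as_matrix()[:,1]
cs=bot.get_calibration('side');cw=bot.get_calibration('wrist');ct=bot.get_calibration('top')
print('mod side',onz(cs,259.25,215,.032),'top',onz(ct,268.5,194.6,.032),'wrist',onz(cw,250,155,.032,True))
for p in [(252.75,172.5),(252.75,144)]:
    o,d=ray(cs,*p);X=o+d*((g-o)@y)/(d@y);print('pen pt',X,'from grasp',X-g)
# dark module mask in wrist + side
for n,f,(x,yy,W,H) in [('p2w',1,(225,140,50,25)),('p2s',0,(250,208,20,14)),('top0',0,(255,180,27,28))]:
    im=cv2.imread(f'pics/{n}.png')[yy:yy+H,x:x+W];m=(im.max(2)<45).astype('uint8');nn,l,s,ce=cv2.connectedComponentsWithStats(m)
    i=1+np.argmax(s[1:,4]);cnt=np.argwhere(l==i)[:,::-1].astype(np.float32);r=cv2.minAreaRect(cnt);c=np.array(r[0])+[x,yy];print(n,s[i],r,c,onz({'p2w':cw,'p2s':cs,'top0':ct}[n],*c,.032,f))
w=cv2.imread('pics/p2w.png');t=cv2.imread('pics/p2t.png');s=cv2.imread('pics/p2s.png')
cv2.imwrite('pics/c8.png',np.hstack([cv2.resize(w[120:190,215:285],(400,400),interpolation=cv2.INTER_CUBIC),cv2.resize(s[195:235,235:275],(400,400),interpolation=cv2.INTER_CUBIC)]))
E
```

```text
mod side [ 0.6253 -0.0461  0.032 ] top [ 0.6271 -0.0427  0.032 ] wrist [ 0.622  -0.0391  0.032 ]
pen pt [ 0.6071 -0.0402  0.1899] from grasp [-0.0051 -0.0005 -0.1973]
pen pt [ 0.6105 -0.0399  0.2808] from grasp [-0.0018 -0.0001 -0.1063]Traceback (most recent call last):
  File "<stdin>", line 11, in <module>
    return _wrapfunc(a, 'argmax', axis=axis, out=out, **kwds)
    return bound(*args, **kwds)
ValueError: attempt to get argmax of an empty sequence
```

Call:
play_rows:
  series:
    - {"translation":[-0.0145,-0.005,0],"spin":0}
    - {"translation":[0,0,0.03],"spin":0}
    - {"translation":[0,0,0.03],"spin":0}
    - {"translation":[0,0,0.03],"spin":0}
    - {"translation":[0,0,0.012],"spin":0}

```text
time: 14.55
tool_pos: [0.6254, -0.0429, 0.2624]
tcp_rot: [0.179, -3.131, -0.002]
wrist_force: [-0.9, 1.1, -3.0]
width: 0.34
```

Call:
play_rows:
  series:
    - {"translation":[0,0,0],"spin":0}
    - {"translation":[0,0,0],"spin":0}
    - {"translation":[0,0,0],"spin":0}

```text
time: 14.85
tool_pos: [0.6287, -0.0442, 0.2689]
tcp_rot: [-0.178, 3.133, -0.001]
wrist_force: [-0.6, 0.8, -2.2]
width: 0.336
```

```bash
python3 - <<'E'
from h import *
np.set_printoptions(precision=4,suppress=True)
cs,s=shot('side','p3s.png');cw,w=shot('wrist','p3w.png');st=bot.read_state();print(st['tool_pos'],st['wrist_force'],st['width'])
for z in (.072,.032): print(z,proj(cs,[.625,-.043,z]))
cv2.imwrite('pics/c8.png',np.hstack([cv2.resize(s[145:235,220:300],(480,540),interpolation=cv2.INTER_CUBIC),cv2.resize(w[130:250,215:285],(315,540),interpolation=cv2.INTER_CUBIC)]))
E
```

```text
[ 0.6285 -0.0443  0.2686] [ 1.1401  0.0896 -1.7153] 0.3376231788323184
0.072 [258.3289 204.1234]
0.032 [258.5394 214.67  ]
```

View pics/c8.png

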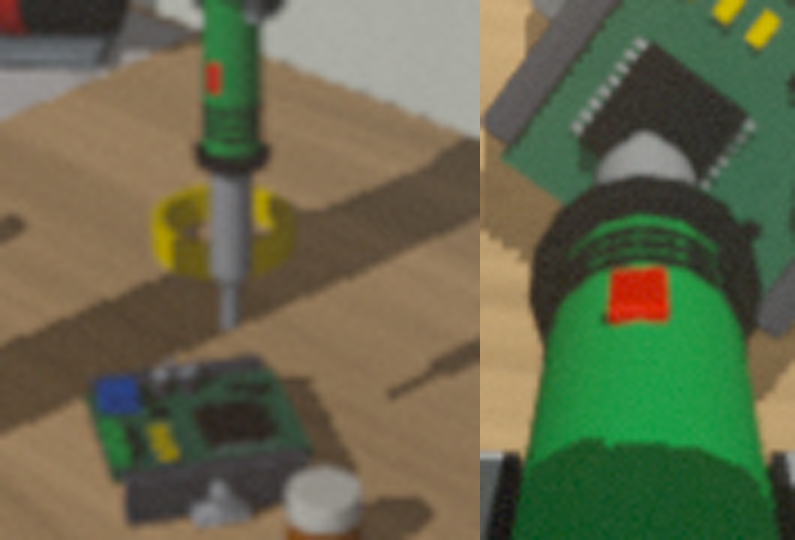

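Side view: the tip is at pixel (258.2,199.2) and the module centre at (259.5,215.3). In the wrist view the module centre is at (256.1,158). Working out the remaining offsets.

```bash
python3 - <<'E'
from h import *
np.set_printoptions(precision=4,suppress=True)
st=bot.read_state();g=st['tool_pos']+np.array([0,0,.019]);y=Ro.from_rotvec(st['tcp_rot']).as_matrix()[:,1]
cs=bot.get_calibration('side');cw=bot.get_calibration('wrist')
print('mod side',onz(cs,259.5,215.3,.032),'wrist',onz(cw,256.1,158,.032,True))
for n,p in [('tip',(258.2,199.5)),('heater',(258.5,174)),('grn',(258.3,157))]:
    o,d=ray(cs,*p);X=o+d*((g-o)@y)/(d@y);print(n,X,X-g)
E
```

```text
mod side [ 0.6246 -0.048   0.032 ] wrist [ 0.6251 -0.0373  0.032 ]
tip [ 0.6229 -0.0451  0.0909] [-0.0057 -0.0008 -0.1967]
heater [ 0.6267 -0.0446  0.1794] [-0.0018 -0.0003 -0.1082]
grn [ 0.6273 -0.0445  0.2358] [-0.0012 -0.0002 -0.0519]
```

The tip is at about (0.623, -0.045, 0.091) and the module at about (0.625, -0.043), so horizontally it is fine. I lower 18 mm to reach about 4 cm above.

Call:
play_rows:
  series:
    - {"translation":[-0.001,0.001,0.006],"spin":0}
    - {"translation":[0,0,0.006],"spin":0}
    - {"translation":[0,0,0.006],"spin":0}
    - {"translation":[0,0,0],"spin":0}
    - {"translation":[0,0,0],"spin":0}

```text
time: 15.45
tool_pos: [0.6279, -0.0432, 0.2476]
tcp_rot: [0.177, -3.135, -0.0]
wrist_force: [-0.5, -0.9, -2.3]
width: 0.339
```

Call:
play_rows:
  series:
    - {"translation":[0,0,0],"spin":0}
    - {"translation":[0,0,0],"spin":0}
    - {"translation":[0,0,0],"spin":0}
    - {"translation":[0,0,0],"spin":0}

```text
time: 15.85
tool_pos: [0.6283, -0.0432, 0.2485]
tcp_rot: [-0.177, 3.136, -0.0]
wrist_force: [0.1, -0.3, -2.3]
width: 0.339
```

```bash
python3 - <<'E'
from h import *
np.set_printoptions(precision=4,suppress=True)
cs,s=shot('side','p4s.png');c,t=shot('top','p4t.png');st=bot.read_state();print(st)
a=cv2.imread('pics/top0.png')
for n,(x,y,w,h) in [('tape',(185,122,40,40)),('driver',(200,215,22,65)),('cover',(330,180,45,80)),('jar',(290,193,18,18))]: print(n,cv2.absdiff(a,t)[y:y+h,x:x+w].mean())
# cover blue extent now
hsv=cv2.cvtColor(t[180:260,330:378],cv2.COLOR_BGR2HSV);v,u=np.nonzero(cv2.inRange(hsv,(105,120,40),(125,255,255)));print('blue rows',v.min()+180,v.max()+180)
print(onz(c,352,v.min()+180,.036),onz(c,352,v.max()+180,.036))
cv2.imwrite('pics/c9.png',np.hstack([cv2.resize(s[145:235,220:300],(400,450)),cv2.resize(t[120:280,190:320],(366,450))]))
E
```

```text
{'time': 15.95, 'q': array([-0.1082,  0.1692,  1.6863,  0.    ,  1.2859, -1.7919]), 'joint_vel': array([-0.0005, -0.0002,  0.0008,  0.0012, -0.0009, -0.001 ]), 'joint_torque': array([ -0.0004, -47.8802, -38.1757,  -0.0026,   0.0077,  -0.    ]), 'tool_pos': array([ 0.6283, -0.0432,  0.2484]), 'tcp_rot': array([-0.1772,  3.1364, -0.    ]), 'wrist_force': array([-0.6333, -0.326 , -2.5708]), 'torque': array([ 0.0061, -0.0005,  0.0147]), 'width': 0.3384600328934842}
tape 14.607916666666666
driver 18.45104895104895
cover 22.58851851851852
jar 51.39506172839506
blue rows 188 230
[ 0.6392 -0.2945  0.036 ] [ 0.5134 -0.2872  0.036 ]
```

View pics/c9.png

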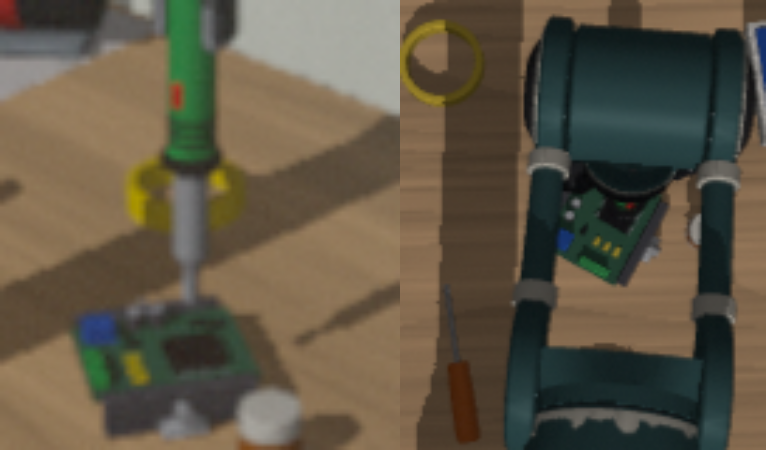

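Final view: the tip is at side pixel (258,205), about 39 mm above the module at (259.4,215.4). The pen is upright and the tape, driver and jar haven't moved. Handing in.

```bash
python3 -c "
from workcell import bot
print(bot.finish_job())"
```

```text
the job is handed in; nothing more can be done
None
```

The job is handed in at about 16 s of the 54 s allowed, with the pen held upright over the module. No verdict came back.

**What I did**
- **Cover:** I pushed it by its grip bar until it hit the stop (the tool stalled with 18 N on the wrist). The later top view shows it shut.
- **Pen:** I gripped the green handle about 38 mm above its centre and drew it out of the larger stand along its slope. The tool cannot tilt, so I pivoted the pen upright in the pads by catching the nozzle on the sleeve's lip. I then firmed the grip to 60 N and carried the pen over the board.

**Last checks**
- **Height:** the nozzle is about 39 mm above the module's upper face.
- **Position:** by my measurements the nozzle is within about 5 mm of the module's centre. The camera views disagree on the centre's y by about 1 cm (-0.037 from the wrist view, -0.048 from the side view). I used the mean; the worst case is still inside the 18 mm limit.
- **Tilt:** two side-view estimates gave +4° and about -2°, both inside the 11° limit.
- **Grip:** jaw opening is steady at the handle's width, and the arm is at rest.
- **Contact and bystanders:** I saw no sign of contact with the board or its vice. The tape, screwdriver and jar look unmoved; the arm hid the jar from the top camera at the end, so I judged it from the side view. The raw image difference there was no use because of the arm and its shadows.

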